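# Fit the matching stage flange to the scanning microscope

### The job

Find the flange whose bolt holes match the three studs of the microscope stage and slide it, without lifting it off the shelf, in between the guides until it drops over the studs and lies flat on the stud plate. Then swing the clip with the red peg all the way in over its edge. Leave the other two flanges and everything else where they are.

Things in the scene. Friction and masses are not known exactly. Their poses are not given: they have to be found in the camera images.
- shelf: dark loading shelf of the scanning microscope, a fixed slab 250 mm deep (its x) and 860 mm wide (its y), flat top 40 mm above its origin (origin: centre of its underside, on the bench); +x points to the stage, which stands 1 mm beyond its +x edge (125 mm from the origin), near the middle; nothing overhangs the shelf
- stud_plate (a point): the stage's fixed stud plate, black with three steel studs; point on its upper face, 10 mm below the shelf's top, at the studs' centre; x points away from the shelf (the way a flange slides in), y left, z up. Studs 8 mm thick, bevelled tips, 9.5 mm tall, at (x, y) in mm: (34, 0), (-17, 29.4), (-17, -29.4). A flange can slide over their tips at shelf level
- stage_mouth (a point): middle of the stage's mouth at the shelf's edge, at shelf level, 54 mm before the studs' centre; axes as stud_plate. Side guides: faces 52 mm left and right of the middle line, flared to 117 mm apart over the first 33 mm; they stand 6 mm above shelf level
- stage_stop (a point): middle of the face of the stage's back stop, at shelf level, 52 mm beyond the studs' centre; axes as stud_plate; it stands 6 mm above shelf level. Against it a flange with matching holes drops 10 mm onto the stud plate by its own weight once it is no longer pushed; else press it down
- scan_head (a point): foremost point of the underside of the cream scan head's arm, behind the shelf's left end: keep clear. Axes as shelf. The arm is 58 mm wide (y), 48 mm tall, and runs 135 mm in +x to a column that stands on the bench; a 44 mm wide objective hangs 70 mm below it, 20 mm behind this point
- flange_p: silver-grey flat flange, 104 mm long (its x) x 100 mm wide (its y) x 8 mm thick, 0.19 kg nominal; origin at the centre of its underside; x points to its leading edge, z up. A rectangular through window, 28 mm in x by 50 mm in y, is centred 6 mm ahead of the origin (fingertips fit in it). Round 11.5 mm bolt holes through it at (x, y) in mm: (34, 28), (34, -28), (-34, 28), (-34, -28)
- flange_q: silver-grey flat flange, 104 mm long (its x) x 100 mm wide (its y) x 8 mm thick, 0.19 kg nominal; origin at the centre of its underside; x points to its leading edge, z up. A rectangular through window, 28 mm in x by 50 mm in y, is centred 6 mm ahead of the origin (fingertips fit in it). Round 11.5 mm bolt holes through it at (x, y) in mm: (34, 0), (-17, 29.4), (-17, -29.4)
- flange_r: silver-grey flat flange, 104 mm long (its x) x 100 mm wide (its y) x 8 mm thick, 0.19 kg nominal; origin at the centre of its underside; x points to its leading edge, z up. A rectangular through window, 28 mm in x by 50 mm in y, is centred 6 mm ahead of the origin (fingertips fit in it). Round 11.5 mm bolt holes through it at (x, y) in mm: (34, 0), (-36, 24), (-36, -24)
- clip (a joint): angle of the retaining clip, a steel arm 48 x 12 x 6 mm on an upright pivot at the stage's right side: 0 = arm along the stud plate's -y (outwards), 1.57 = along +x, 3.14 = end stop, arm along +y over the edge of a seated flange (1 mm above it; a flange not home blocks it). Grows counter-clockwise seen from above; stays where left; about 1 N at the peg turns it
- clip_pivot (a point): pivot of the clip at the arm's underside, 9 mm above the stud plate; at x = 16, y = -74 mm of the stud plate
- clip_peg (a point): middle of the clip's upright red peg, 10 mm thick and 18 mm tall (its foot 15 mm and its top 33 mm above the stud plate), 32 mm from the pivot along the arm
- seed_dish: bystander: round clear seed dish with lid, 93 mm across, 15 mm tall, full of seeds; origin: centre of its underside, stands on the shelf
- stain_bottle: bystander: small amber bottle with black cap, 28 mm across, 55 mm tall, upright on the shelf; origin: centre of its underside
- slide_box: bystander: blue slide box 85 x 100 x 34 mm on the bench behind the shelf; origin: centre of its underside
- forceps: bystander: steel forceps 120 mm long (its x), 9 mm tall, on the bench; origin: centre of its underside
- eyepiece: bystander: black eyepiece, 42 mm across, 55 mm tall, standing on the bench; origin: centre of its underside
- objective: bystander: steel objective with yellow ring, 28 mm across, 42 mm tall, standing on the bench; origin: centre of its underside
There are look-alikes about, which are no part of the job. Leave any blue or pink look-alike of the flange_q alone.

How it is judged:
By the outcome, as a careful person would: the job done as asked, in the order asked, and still so for the second after the job is handed in, with the robot touching nothing.
It also fails if it takes over 58 s, if anything falls off the work surface, if the arm or the gripper's body presses on something with over 40 N, if the wrist force passes 120 N, or if a joint passes its speed limit or range.

### The arm

A 6-joint arm with a two-finger parallel gripper is mounted at the origin on the work surface. World frame = base frame: x ahead of the robot, y to its left, z up, the work surface at z = 0. Lengths are in m, angles in rad, forces in N, time in s.
With the tool pointing down it reaches from about 0.35 to 0.725 m from the base axis. Payload 4.3 kg.
Tool frame: the origin (TCP) lies at the very end of the fingers, on their centre line; the grasp point (between the pads) lies 19 mm behind it; z points along the fingers, y is the line along which they close (so a half turn about z gives the same grasp; the last joint's range is limited). The gripper opens to 85 mm and grips with 20 to 120 N. Pads are 22 mm wide; open, the fingers measure 114 mm over their backs; the gripper's body (76 mm by 85 mm) begins 54 mm behind the grasp point. The pads swing forward as they close: fully open they stand 13 mm farther back than shut.
Start: joints at [-1.298, 0.377, 0.081, 1.274, 0, 1.46], TCP at [0.215, -0.533, 0.231] pointing down, gripper open.
Joint ranges: [-2.72, 2.72], [-0.84, 1.66], [-1.02, 1.22], [-1.77, 2.12], [-1.37, 1.28], [-3.14, 3.14]. Speed limits (rad/s): [2.57, 2.57, 3.14, 3.14, 3.14, 3.14].

### API

Orientations are given as [roll, pitch, yaw] about the fixed x, y, z axes, in that order (R = Rz(yaw) Ry(pitch) Rx(roll)).
In Python, from cell import state, snapshot, get_calibration, hand_in gives the robot as it stands. The module is installed in compiled form; this text tells all that it offers.
- The arm moves only by the tool arm_command, never from a script. Its argument "increments" is a list of rows, each a list of 7 numbers: the finger opening in m, from 0 to 0.0854, then the shift along the world's x, y, z in m, then the turn, a rotation vector about the world's x, y, z in degrees. A call has 1 to 5 rows; each row is the pose to reach, as a shift and turn from the pose commanded when the call began; what a row does not reach only later rows make up. A row lasts 1/8 s, in which the tool goes at most 62.5 mm and 10.7 degrees, less where a joint would pass 70% of its speed; a pose out of reach is approached as far as the arm can. A call with a gripper value outside its range is refused whole. The fingers move at their own pace and stop on an object; "grip_force" is the grip in N (left out, the last holds). Time passes only in rows, so rows that repeat a pose let the fingers close. It gives the time, the measured TCP pose, the force, the opening and the grip force at its end, in the units of the state.
- state(): the state, without advancing time (a new reading comes with each control period).
- snapshot(name): name is "scene" or "side" or "wrist"; returns the picture (480x640x3 uint8, red, green, blue); there is no depth.
- get_calibration(name): a dict with "fx", "fy", "cx", "cy" (pixels), "k1" (the pictures are not rectified: a ray, as slopes to the right and down, at radius r is drawn at 1 + k1 r^2 times it, then the intrinsics apply), "R" (3x3) and "t" (3): a world point X has camera coordinates R X + t. Camera axes: x right, y down, z forward; pixel columns grow to the right and rows downward; lengths in m; the calibration is good to about 2 mm. A picture is of the moment at which its call begins: read the wrist's pose just before it. get_calibration takes no time and is no camera call; for the wrist camera it gives the pose at the moment of the call.
- hand_in(): hands the job in; it is judged then, once.
The state is a dict: "time_s": time; "joint_positions": joint angles; "qd": joint speeds; "tau": joint torques, N m; "tcp_pos": TCP position; "tool_rot": TCP orientation; "wrist_force": force on the tool from outside, world axes, zero at the start; "moment": the same for the moment, N m; "finger_gap": opening from 0.0 (shut) to 1.0 (fully open); "gripper_force": force on a finger pad.
Only numpy, scipy, OpenCV 4.12 (cv2) and the standard library are available. Lean on these libraries where they do the work, as an engineer would, in place of code of your own. Each camera call takes 0.05 s, during which the arm holds its last target. There are 200 camera calls.

## Working session

There is one attempt and no reset: what is moved stays moved. The work goes in short steps, Python scripts to look and compute and a tool call to move; the robot and the scene stay as the last step left them, time stands still between calls to the robot, and variables do not carry over. Pictures are saved under pics/ and viewed, at most 10 in all, crops included, and the job is handed in when it is done.

Besides the shell and the picture viewer there is one more tool, called after "Emit:" in YAML: its name, and indented under it one key for each argument. arm_command: Moves the arm, as the interface text tells. Its arguments: {"type":"object","properties":{"increments":{"type":"array","items":{"type":"array","items":{"type":"number"}}},"grip_force":{"type":"number"}},"required":["increments"]}

```bash
mkdir -p pics; cat > h.py <<'E'
import numpy as np, cv2
from cell import state, snapshot, get_calibration
def ray(c,u,v):
    x=(u-c['cx'])/c['fx'];y=(v-c['cy'])/c['fy'];k=c['k1']
    rd=np.hypot(x,y);r=rd
    for _ in range(20): r=rd/(1+k*r*r)
    s=r/rd if rd>0 else 1
    R=np.array(c['R']);t=np.array(c['t'])
    return -R.T@t, R.T@np.array([x*s,y*s,1])
def px2w(c,u,v,z):
    o,d=ray(c,u,v); return (o+d*(z-o[2])/d[2])
def w2px(c,X):
    p=np.array(c['R'])@np.array(X)+np.array(c['t']);x,y=p[:2]/p[2];f=1+c['k1']*(x*x+y*y)
    return np.array([c['fx']*x*f+c['cx'],c['fy']*y*f+c['cy']])
def snap(n,f):
    c=get_calibration(n);i=cv2.cvtColor(snapshot(n),cv2.COLOR_RGB2BGR);cv2.imwrite('pics/'+f+'.png',i)
    np.save('pics/'+f+'.npy',c,allow_pickle=True);return i,c
def cal(f): return np.load('pics/'+f+'.npy',allow_pickle=True).item()
E
python3 -c "
from h import *
for n in ('scene','side'):
    i,c=snap(n,n+'0');print(n,px2w.__name__, -np.array(c['R']).T@c['t'],c['k1'],c['fx'])
print(state())"
```

```text
scene px2w [ 1.54822743 -0.14989796  0.80784723] -0.06594798598413244 535.7804523842981
side px2w [-0.1679025   0.77232893  1.26361876] -0.08359208383200695 542.786459958451
{'time_s': 0.1, 'joint_positions': array([-1.29827670e+00,  3.78023856e-01,  7.97676311e-02,  1.27436991e+00,
        7.93740443e-06,  1.46050525e+00]), 'qd': array([-8.06467195e-05, -2.65075060e-03,  2.43405694e-03,  1.43282144e-04,
        8.41080107e-04, -8.83435909e-05]), 'tau': array([ 4.68726448e-04, -4.64694285e+01,  2.70582068e+01,  1.20345235e-02,
       -1.64482544e-04,  4.33319428e-06]), 'tcp_pos': array([ 0.21463694, -0.53282073,  0.23043811]), 'tool_rot': array([-3.13977484e+00, -2.09291469e-04,  3.82810513e-01]), 'wrist_force': array([-0.65058476, -0.18071822,  1.01146747]), 'moment': array([-0.02229821,  0.02929881,  0.01804693]), 'gripper_force': 0.0, 'finger_gap': 0.9997018895052402}
```

View pics/scene0.png

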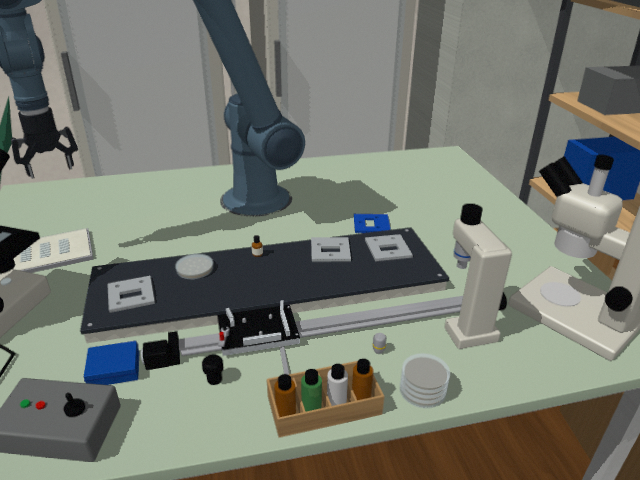

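View pics/side0.png

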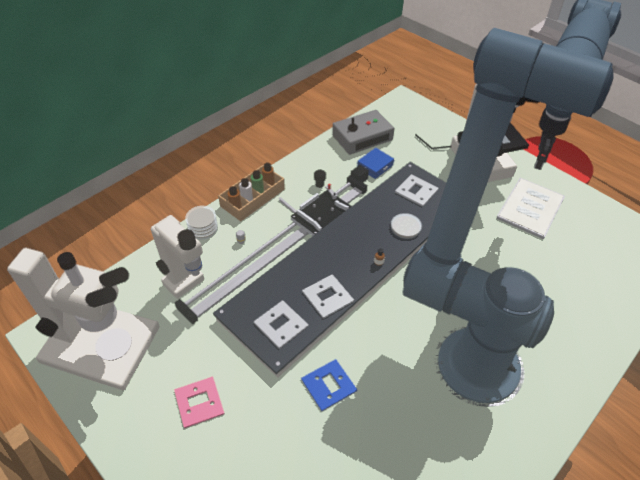

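Silver flanges are at side-view pixels (416,189), (328,295) and (281,324); the blue and pink ones are look-alikes. I'll enlarge all three and the stage in one crop.

```bash
python3 -c "
from h import *
s=cv2.imread('pics/side0.png');a=cv2.imread('pics/scene0.png')
f=lambda i,x,y,w,h:cv2.resize(i[y:y+h,x:x+w],(400,300),interpolation=cv2.INTER_CUBIC)
o=np.vstack([np.hstack([f(s,240,260,120,90),f(s,386,160,60,45)]),np.hstack([f(s,280,165,100,75),f(a,190,290,120,90)])])
cv2.imwrite('pics/c1.png',o)"
```

```text
(no output)
```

View pics/c1.png

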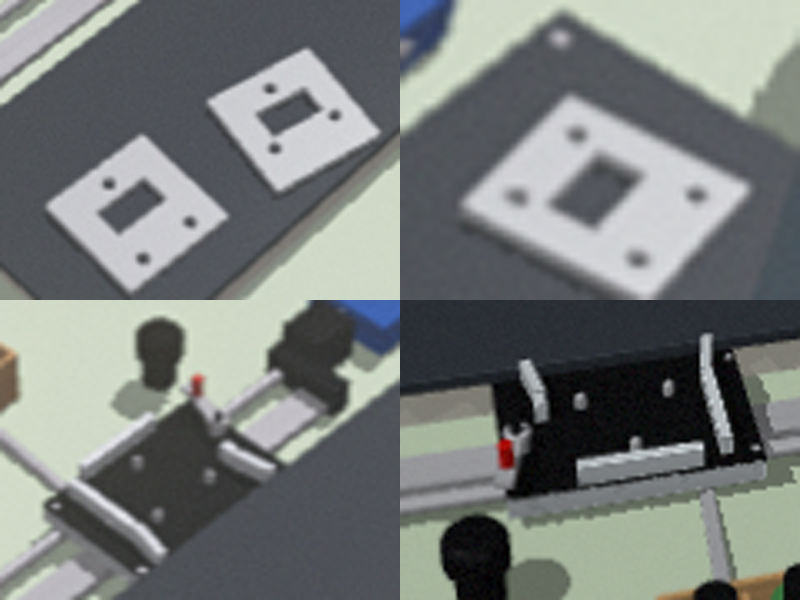

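(416,189) has four holes, so it is P. On (281,324) the pair of holes is far from the centre (~35 mm), so it is R. On (328,295) the single hole is ~34 mm out and the pair ~16 mm behind the centre, so it is **Q**, with its leading edge facing the stage. Next, their positions.

```bash
cat > m.py <<'E'
from h import *
from scipy.optimize import least_squares
cs,ca=cal('side0'),cal('scene0')
A=lambda x,y:(240+x*.3,260+y*.3)
np.set_printoptions(precision=4,suppress=True)
P=[(A(208,100)),A(307,48),A(380,130),A(280,192)]
C=np.array([px2w(cs,*p,.048)[:2] for p in P]);print('corners',C)
H=np.array([px2w(cs,*A(*p),.048)[:2] for p in [(270,88),(275,148),(335,115)]]);print('holes',H)
def fit(M,W):
    f=lambda q:(np.c_[np.cos(q[2])*M[:,0]-np.sin(q[2])*M[:,1]+q[0],np.sin(q[2])*M[:,0]+np.cos(q[2])*M[:,1]+q[1]]-W).ravel()
    r=least_squares(f,[*W.mean(0),0]);return r.x,np.abs(r.fun).max()
M=np.array([[34,0],[-17,29.4],[-17,-29.4]])/1e3
q,e=fit(M,H);print('Q holes',q,np.degrees(q[2]),e)
# corners order: (img) left, top, right, bottom
K=np.array([[52,50],[52,-50],[-52,-50],[-52,50]])/1e3
q,e=fit(K,C);print('Q corners',q,np.degrees(q[2]),e)
B=lambda x,y:(190+(x-400)*.3,290+(y-300)*.3)
S=np.array([px2w(ca,*B(*p),.0385)[:2] for p in [(636,441),(668,385),(580,399)]])
print('studs scene',S,fit(M,S), 'deg')
D=lambda x,y:(280+x*.25,165+(y-300)*.25)
S=np.array([px2w(cs,*D(*p),.0385)[:2] for p in [(138,461),(157,515),(209,475)]])
print('studs side',S,fit(M,S))
print('peg scene',px2w(ca,*B(506,441),.063),'side',px2w(cs,*D(198,379),.063))
# shelf corners
print('R',px2w(cs,281,324,.048),'P',px2w(cs,416,189,.048),'bottle',px2w(cs,379,265,.04),'dish',px2w(cs,406,227,.055))
E
python3 m.py
```

```text
corners [[0.4674 0.184 ]
 [0.4476 0.0876]
 [0.348  0.1052]
 [0.3634 0.2051]]
holes [[0.4402 0.1391]
 [0.3955 0.1783]
 [0.3839 0.1205]]
Q holes [ 0.4065  0.146  -0.2001] -11.462167645560589 0.0003788634853071349
Q corners [ 0.4066  0.1455 -0.1829] -10.478404248567845 0.0016293595195788768
studs scene [[ 0.6856 -0.0741]
 [ 0.6351 -0.0459]
 [ 0.6371 -0.1047]] (array([ 0.6526, -0.0749,  0.0289]), np.float64(0.0009970303210123932)) deg
studs side [[ 0.6812 -0.0741]
 [ 0.6296 -0.0436]
 [ 0.6313 -0.103 ]] (array([ 0.6473, -0.0736,  0.0073]), np.float64(0.0007455152244747187))
peg scene [ 0.6963 -0.1552  0.063 ] side [ 0.6958 -0.156   0.063 ]
R [0.4282 0.2991 0.048 ] P [ 0.4972 -0.3538  0.048 ] bottle [ 0.3807 -0.0369  0.04  ] dish [ 0.4119 -0.1952  0.055 ]
```

Emit:
arm_command:
  increments:
    - [0.0854, 0.04, 0.036, 0, 0, 0, 10]
    - [0.0854, 0.08, 0.072, 0, 0, 0, 20]
    - [0.05, 0.12, 0.108, 0, 0, 0, 30]
    - [0.03, 0.15, 0.145, 0, 0, 0, 40]
    - [0.018, 0.185, 0.183, 0, 0, 0, 50]

```text
time_s: 0.72
tcp_pos: [0.4004, -0.3489, 0.2309]
tool_rot: [-3.141, -0.0, 1.261]
wrist_force: [0.8, -0.6, 0.1]
finger_gap: 0.376
gripper_force: 0.0
```

Emit:
arm_command:
  increments:
    - [0.018, 0.02, 0.06, 0, 0, 0, 10]
    - [0.018, 0.035, 0.12, 0, 0, 0, 20]
    - [0.018, 0.05, 0.18, 0, 0, 0, 30]
    - [0.018, 0.055, 0.24, 0, 0, 0, 40]
    - [0.018, 0.05, 0.3, 0, 0, 0, 50]

```text
time_s: 1.35
tcp_pos: [0.4498, -0.0484, 0.231]
tool_rot: [3.141, -0.0, 2.134]
wrist_force: [-0.1, 0.8, 0.3]
finger_gap: 0.208
gripper_force: 0.0
```

Emit:
arm_command:
  increments:
    - [0.018, 0, 0.06, 0, 0, 0, 10]
    - [0.018, -0.02, 0.11, 0, 0, 0, 20]
    - [0.018, -0.03, 0.16, -0.02, 0, 0, 30]
    - [0.018, -0.038, 0.19, -0.04, 0, 0, 40]
    - [0.018, -0.038, 0.195, -0.06, 0, 0, 47]

```text
time_s: 1.98
tcp_pos: [0.4106, 0.1463, 0.1704]
tool_rot: [3.141, -0.001, 2.956]
wrist_force: [0.5, -0.8, 1.4]
finger_gap: 0.211
gripper_force: 0.0
```

```bash
python3 -c "
from h import *
print(state()['tcp_pos'],state()['tool_rot'],state()['joint_positions'])
snap('wrist','w1')"
```

```text
[0.41057591 0.14631694 0.17044995] [ 3.14148953e+00 -8.23370710e-04  2.95628816e+00] [ 1.96305742e-01  1.30580643e-01 -4.07383698e-01  1.03355773e+00
  4.02339099e-04  3.81610128e-01]
```

View pics/w1.png

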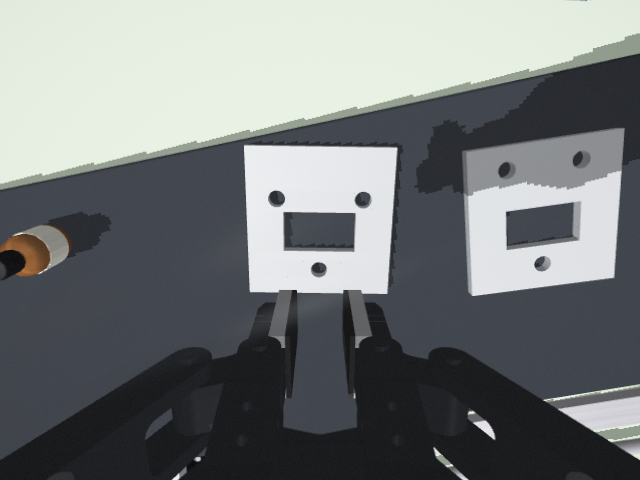

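The wrist view confirms Q: pair holes at (277,199) and (363,200) beside the window, single hole at (319,269), window (284–355, 211–251). The right-hand flange is R.

```bash
cat > m2.py <<'E'
from h import *
from scipy.optimize import least_squares
c=cal('w1')
def fit(M,W):
    M=np.array(M)/1e3
    f=lambda q:(np.c_[np.cos(q[2])*M[:,0]-np.sin(q[2])*M[:,1]+q[0],np.sin(q[2])*M[:,0]+np.cos(q[2])*M[:,1]+q[1]]-W).ravel()
    r=least_squares(f,[*W.mean(0),0]);return r.x,np.abs(r.fun).max()
w=lambda L:np.array([px2w(c,*p,.048)[:2] for p in L])
print(fit([[34,0],[-17,29.4],[-17,-29.4]],w([(319,269),(363,199.5),(277,198.5)])))
print(fit([[52,50],[52,-50],[-52,-50],[-52,50]],w([(387,293),(250,293),(245,146),(397,147)])))
print(w([(284,211),(355,211),(355,251),(284,251)]).mean(0))
# visible finger: where do fingertips project
t=state();p=t['tcp_pos'];print(w2px(c,p),[w2px(c,p+np.array([0,0,.0])+s*np.array([-np.sin(t['tool_rot'][2]),np.cos(t['tool_rot'][2]),0])*.0235) for s in(1,-1)])
# shelf near edge direction (z=.04), scene far edges
a=px2w(c,0,188,.04);b=px2w(c,640,53,.04);print('near edge',a,b,'yaw',np.arctan2(b[0]-a[0],b[1]-a[1])*-1)
E
python3 m2.py
```

```text
(array([ 0.4065372 ,  0.14723509, -0.19804244]), np.float64(0.0002037973060268483))
(array([ 0.40696921,  0.14717895, -0.19533844]), np.float64(0.0006724478209807483))
[0.41226002 0.14604719]
[317.4711063  305.33558713] [array([259.21374574, 305.43234255]), array([375.72058925, 305.27972655])]
near edge [ 0.34366373 -0.06458921  0.04      ] [0.3375277 0.364033  0.04     ] yaw 0.01431472305132846
```

Emit:
arm_command:
  increments:
    - [0.018, 0.002, 0, -0.03, 0, 0, -0.6]
    - [0.018, 0.002, 0, -0.07, 0, 0, -0.6]
    - [0.018, 0.002, 0, -0.1, 0, 0, -0.6]
    - [0.018, 0.002, 0, -0.119, 0, 0, -0.6]
    - [0.018, 0.002, 0, -0.123, 0, 0, -0.6]

```text
time_s: 2.65
tcp_pos: [0.4125, 0.144, 0.0473]
tool_rot: [-3.14, -0.003, 2.936]
wrist_force: [0.0, -0.5, 0.3]
finger_gap: 0.209
gripper_force: 0.0
```

Emit:
arm_command:
  increments:
    - [0.018, 0, 0, -0.002, 0, 0, 0]
    - [0.018, 0, 0, -0.004, 0, 0, 0]
    - [0.018, 0, 0, -0.006, 0, 0, 0]
    - [0.018, 0, 0, -0.006, 0, 0, 0]

```text
time_s: 3.15
tcp_pos: [0.414, 0.1446, 0.0425]
tool_rot: [3.141, 0.0, 2.938]
wrist_force: [-0.1, -0.3, 0.2]
finger_gap: 0.209
gripper_force: 0.0
```

Emit:
arm_command:
  increments:
    - [0.024, 0, 0, 0, 0, 0, 0]
    - [0.028, 0, 0, 0, 0, 0, 0]
    - [0.032, 0, 0, 0, 0, 0, 0]
    - [0.036, 0, 0, 0, 0, 0, 0]
    - [0.036, 0, 0, 0, 0, 0, 0]
  grip_force: 20

```text
time_s: 3.78
tcp_pos: [0.4138, 0.1447, 0.0423]
tool_rot: [3.141, -0.0, 2.938]
wrist_force: [-0.4, 0.8, 0.7]
finger_gap: 0.423
gripper_force: 0.3
```

```bash
python3 -c "
from h import *
print(state())
snap('wrist','w2')"
```

```text
{'time_s': 3.775, 'joint_positions': array([ 1.91288739e-01,  2.69260011e-01, -6.07971737e-01,  6.93424758e-01,
        3.66256743e-04,  3.94805988e-01]), 'qd': array([ 0.00024275,  0.00027357, -0.00060161, -0.00098896, -0.00034648,
       -0.00033196]), 'tau': array([-2.48931879e-01, -3.49699330e+01,  2.08993185e+01,  7.89187336e-02,
       -1.84484893e-01,  2.89036987e-03]), 'tcp_pos': array([0.41381759, 0.14473045, 0.0423301 ]), 'tool_rot': array([ 3.14120079e+00, -1.18086407e-05,  2.93807543e+00]), 'wrist_force': array([-0.43705463,  0.81083187,  0.67588997]), 'moment': array([ 0.12656479, -0.01555531,  0.03577852]), 'gripper_force': 0.30815734528005123, 'finger_gap': 0.4227985145787062}
```

View pics/w2.png

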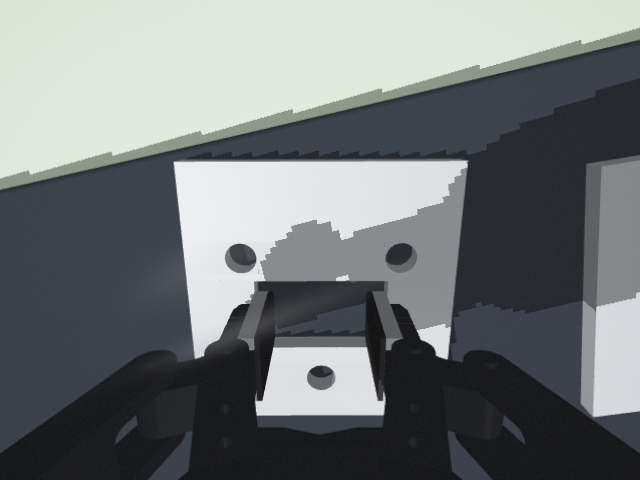

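Fingers stand in the window (258–386, 283–345). I'll check that they spread against its sides.

Emit:
arm_command:
  increments:
    - [0.04, 0, 0, -0.001, 0, 0, 0]
    - [0.044, 0, 0, -0.001, 0, 0, 0]
    - [0.044, 0, 0, -0.001, 0, 0, 0]

```text
time_s: 4.2
tcp_pos: [0.4139, 0.1447, 0.0421]
tool_rot: [3.141, 0.0, 2.938]
wrist_force: [-2.3, -0.1, 9.7]
finger_gap: 0.444
gripper_force: 22.3
```

Emit:
arm_command:
  increments:
    - [0.044, 0.0, 0, 0.0008, 0, 0, 0]
    - [0.044, 0.015, -0.01, 0.0008, 0, 0, 2]
    - [0.044, 0.035, -0.03, 0.0008, 0, 0, 4]
    - [0.044, 0.055, -0.055, 0.0008, 0, 0, 6]
    - [0.044, 0.07, -0.08, 0.0008, 0, 0, 8]

```text
time_s: 4.82
tcp_pos: [0.4842, 0.0646, 0.0421]
tool_rot: [3.14, -0.0, 3.079]
wrist_force: [-2.2, 3.8, 4.4]
finger_gap: 0.442
gripper_force: 23.1
```

Emit:
arm_command:
  increments:
    - [0.044, 0.013, -0.03, 0, 0, 0, 2]
    - [0.044, 0.013, -0.06, 0, 0, 0, 4]
    - [0.044, 0.013, -0.095, 0, 0, 0, 4.5]
    - [0.044, 0.013, -0.125, 0, 0, 0, 4.5]
    - [0.044, 0.013, -0.139, 0, 0, 0, 4.5]

```text
time_s: 5.45
tcp_pos: [0.4969, -0.0751, 0.0422]
tool_rot: [3.14, 0.0, -3.129]
wrist_force: [-0.2, 3.4, 2.7]
finger_gap: 0.442
gripper_force: 23.1
```

```bash
python3 -c "
from h import *
s=state();print(s['tcp_pos'],s['tool_rot'],s['wrist_force'],s['finger_gap'],s['gripper_force'])
a,_=snap('scene','scene1');b,_=snap('side','side1')
f=lambda i,x,y,w,h:cv2.resize(i[y:y+h,x:x+w],(800,300),interpolation=cv2.INTER_CUBIC)
cv2.imwrite('pics/c2.png',np.vstack([f(a,180,265,160,60+0),f(b,280,165,160,60)][:2]))"
```

```text
[ 0.49693885 -0.07510801  0.04215278] [ 3.14012820e+00  4.59766558e-04 -3.12850006e+00] [-0.21531389  3.39035234  2.71283712] 0.4415833452266592 23.12810719013214
```

```bash
python3 -c "
from h import *
a=cv2.imread('pics/scene1.png');b=cv2.imread('pics/side1.png')
f=lambda i,x,y,w,h:cv2.resize(i[y:y+h,x:x+w],(400,600),interpolation=cv2.INTER_CUBIC)
cv2.imwrite('pics/c2.png',np.hstack([f(a,205,220,100,150),f(b,290,165,100,150)]))"
```

```text
(no output)
```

View pics/c2.png

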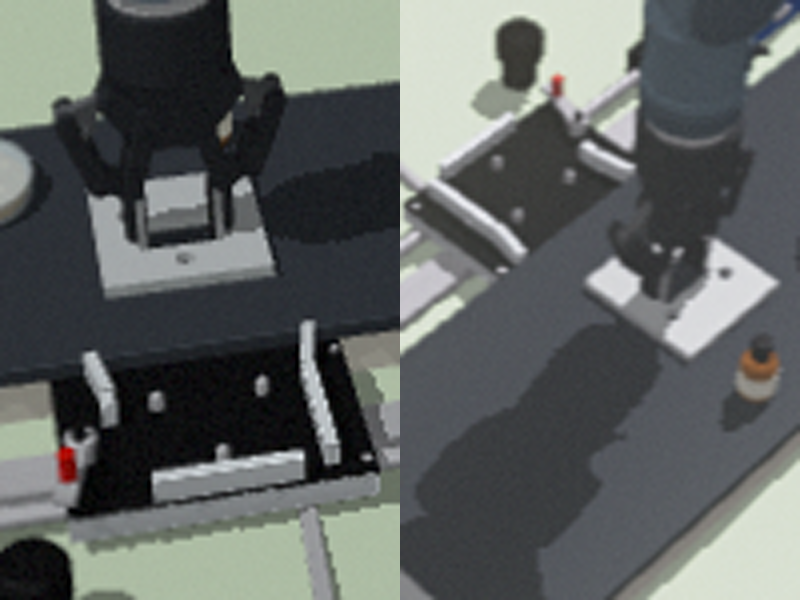

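```bash
python3 -c "
from h import *
np.set_printoptions(precision=4,suppress=True)
c=cal('scene1');w=lambda x,y,z:px2w(c,205+x/4,220+y/4,z)[:2]
a,b=w(106,288,.048),w(275,265,.048);print('lead',a,b,(a+b)/2,'yaw',-np.arctan2(b[0]-a[0],b[1]-a[1]))
print('hole',w(186,258,.048))
l,r,f=w(263,380,.0385),w(157,395,.0385),w(223,447,.0385);print('studs',l,r,f,(l+r+f)/3)
for p in [(153,470),(303,451)]:print('stop',w(*p,.046))
a,b=w(153,475,.046),w(303,454,.046);print('yaw',-np.arctan2(b[0]-a[0],b[1]-a[1]))
print('guide R',w(90,353,.046),w(108,398,.046),'L',w(307,322,.046),w(331,437,.046))
c=cal('side1');w=lambda x,y,z:px2w(c,290+(x-400)/4,165+y/4,z)[:2]
print('hole',w(725,272,.048),'studs',w(497,160,.0385),w(517,213,.0385),w(569,174,.0385))
print('lead cnr',w(585,284,.048))
"
```

```text
lead [ 0.5442 -0.123 ] [ 0.5428 -0.0238] [ 0.5435 -0.0734] yaw 0.014370090772808404
hole [ 0.525  -0.0741]
studs [ 0.6336 -0.0449] [ 0.6341 -0.1038] [ 0.6839 -0.074 ] [ 0.6505 -0.0742]
stop [ 0.7024 -0.1128]
stop [ 0.7042 -0.034 ]
yaw -0.004371146749976966
guide R [ 0.5993 -0.1369] [ 0.6399 -0.1306] L [ 0.5972 -0.0139] [ 0.6965 -0.0176]
hole [ 0.4732 -0.1072] studs [ 0.6825 -0.0743] [ 0.631  -0.0451] [ 0.632  -0.1038]
lead cnr [ 0.5384 -0.0238]
```

Emit:
arm_command:
  increments:
    - [0.044, 0.02, 0, 0, 0, 0, 0]
    - [0.044, 0.045, 0, 0, 0, 0, 0]
    - [0.044, 0.07, 0, 0, 0, 0, 0]
    - [0.044, 0.085, 0, 0, 0, 0, 0]
    - [0.044, 0.1, 0, 0, 0, 0, 0]

```text
time_s: 6.18
tcp_pos: [0.5899, -0.074, 0.0419]
tool_rot: [-3.139, -0.014, -3.127]
wrist_force: [-17.2, -3.3, 17.4]
finger_gap: 0.442
gripper_force: 24.7
```

Emit:
arm_command:
  increments:
    - [0.044, 0.012, 0, 0, 0, 0, 0]
    - [0.044, 0.024, 0, 0, 0, 0, 0]
    - [0.044, 0.036, 0, 0, 0, 0, 0]
    - [0.044, 0.046, 0, 0, 0, 0, 0]
    - [0.044, 0.052, 0, 0, 0, 0, 0]

```text
time_s: 6.8
tcp_pos: [0.6491, -0.0736, 0.0417]
tool_rot: [3.141, -0.0, -3.126]
wrist_force: [-1.3, 0.4, -0.5]
finger_gap: 0.443
gripper_force: 25.2
```

Emit:
arm_command:
  increments:
    - [0.044, 0.002, 0, 0, 0, 0, 0]
    - [0.044, 0.004, 0, 0, 0, 0, 0]
    - [0.044, 0.006, 0, 0, 0, 0, 0]
    - [0.044, 0.007, 0, 0, 0, 0, 0]
    - [0.044, 0.007, 0, 0, 0, 0, 0]

```text
time_s: 7.42
tcp_pos: [0.6558, -0.0744, 0.0421]
tool_rot: [3.141, 0.0, -3.127]
wrist_force: [-0.5, 0.3, -1.7]
finger_gap: 0.443
gripper_force: 25.2
```

```bash
python3 -c "
from h import *
a,_=snap('scene','scene2');b,_=snap('side','side2')
f=lambda i,x,y,w,h:cv2.resize(i[y:y+h,x:x+w],(400,400),interpolation=cv2.INTER_CUBIC)
cv2.imwrite('pics/c3.png',np.hstack([f(a,205,270,100,100),f(b,290,165,100,100)]))"
```

```text
(no output)
```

View pics/c3.png

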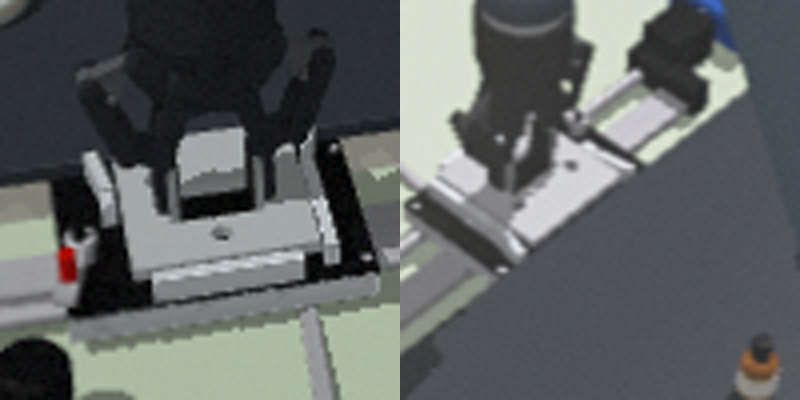

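The flange is between the guides, with its leading edge close to the stop at (155–300, 265). I'll push on gently to contact.

Emit:
arm_command:
  increments:
    - [0.044, 0.001, 0, 0, 0, 0, 0]
    - [0.044, 0.002, 0, 0, 0, 0, 0]
    - [0.044, 0.003, 0, 0, 0, 0, 0]
    - [0.044, 0.003, 0, 0, 0, 0, 0]

```text
time_s: 8.02
tcp_pos: [0.6568, -0.0743, 0.0416]
tool_rot: [3.141, -0.004, -3.127]
wrist_force: [-6.2, 0.5, 0.6]
finger_gap: 0.438
gripper_force: 25.2
```

```bash
python3 -c "
from h import *
c=cal('scene2');print(px2w(c,260.5,328.25,.048),px2w(c,260.75,331.75,.0395))"
```

```text
[ 0.68343695 -0.07398067  0.048     ] [ 0.68498364 -0.0741041   0.0395    ]
```

Emit:
arm_command:
  increments:
    - [0.044, -0.002, 0, 0, 0, 0, 0]
    - [0.03, -0.002, 0, 0, 0, 0, 0]
    - [0.022, -0.002, 0, 0, 0, 0, 0]
    - [0.022, -0.002, 0, 0, 0, 0, 0]
    - [0.022, -0.002, 0, 0, 0, 0, 0]

```text
time_s: 8.65
tcp_pos: [0.6572, -0.0745, 0.0424]
tool_rot: [-3.142, 0.001, -3.127]
wrist_force: [-0.8, 0.4, 0.6]
finger_gap: 0.257
gripper_force: 0.0
```

```bash
python3 -c "
from h import *
a,_=snap('scene','scene3');b,_=snap('wrist','w3')
f=lambda i,x,y,w,h:cv2.resize(i[y:y+h,x:x+w],(400,400),interpolation=cv2.INTER_CUBIC)
cv2.imwrite('pics/c4.png',np.hstack([f(a,205,270,100,100),f(b,80,0,480,480)]))"
```

```text
(no output)
```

View pics/c4.png

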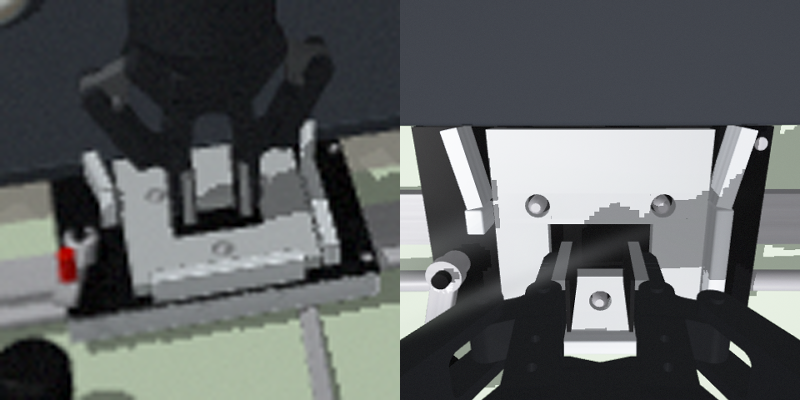

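The flange has dropped: studs show in the holes and it lies on the plate between the guides. Next the clip: rise, move above the red peg and locate it with the wrist camera.

Emit:
arm_command:
  increments:
    - [0.022, 0, 0, 0.02, 0, 0, 0]
    - [0.022, 0, 0, 0.05, 0, 0, 0]
    - [0.03, 0, 0, 0.075, 0, 0, 0]
    - [0.04, 0.015, -0.04, 0.075, 0, 0, -7]
    - [0.04, 0.03, -0.08, 0.075, 0, 0, -14]

```text
time_s: 9.38
tcp_pos: [0.6876, -0.1549, 0.1181]
tool_rot: [-3.142, 0.002, 2.909]
wrist_force: [0.5, -0.8, -0.3]
finger_gap: 0.472
gripper_force: 0.0
```

```bash
python3 -c "
from h import *
s=state();print(s['tcp_pos'],s['tool_rot'],s['joint_positions'])
for n in ('wrist','scene','side'):
    i,c=snap(n,n+'4');h=cv2.cvtColor(i,cv2.COLOR_BGR2HSV)
    m=(((h[...,0]<8)|(h[...,0]>172))&(h[...,1]>150)&(h[...,2]>60)).astype('uint8')
    k,_,st,ce=cv2.connectedComponentsWithStats(m)
    for j in range(1,k):
        if st[j,4]>8: print(n,st[j],ce[j],px2w(c,*ce[j],.054),px2w(c,*ce[j],.063))
"
```

```text
[ 0.68763935 -0.15488892  0.11812611] [-3.14157665e+00  1.63680094e-03  2.90917086e+00] [-3.11525251e-01  6.93580725e-01  3.11210273e-01  1.18679293e+00
  1.13389956e-04 -7.91033468e-02]
wrist [313 261  17  26 376] [320.79255319 273.60904255] [ 0.69752958 -0.15647723  0.054     ] [ 0.69397843 -0.15567012  0.063     ]
scene [220 332   4   8  29] [221.34482759 335.75862069] [ 0.69656003 -0.1570279   0.054     ] [ 0.70672788 -0.15694277  0.063     ]
scene [ 36 401   9   8  61] [ 40.01639344 404.55737705] [ 0.81505537 -0.49355123  0.054     ] [ 0.82380854 -0.48944843  0.063     ]
side [ 525  136   68   47 1696] [561.67865566 155.73349057] [ 0.2398288  -0.85132683  0.054     ] [ 0.23679513 -0.83924624  0.063     ]
```

Emit:
arm_command:
  increments:
    - [0.04, 0.009, -0.001, -0.015, 0, 0, 0]
    - [0.04, 0.009, -0.001, -0.035, 0, 0, 0]
    - [0.04, 0.009, -0.001, -0.055, 0, 0, 0]
    - [0.04, 0.009, -0.001, -0.066, 0, 0, 0]
    - [0.04, 0.009, -0.001, -0.067, 0, 0, 0]

```text
time_s: 10.15
tcp_pos: [0.6949, -0.1542, 0.0486]
tool_rot: [3.141, -0.003, 2.913]
wrist_force: [-0.1, -0.0, 0.4]
finger_gap: 0.467
gripper_force: 0.0
```

Emit:
arm_command:
  increments:
    - [0.025, 0, 0, 0, 0, 0, 0]
    - [0.013, 0, 0, 0, 0, 0, 0]
    - [0.013, 0, 0, 0, 0, 0, 0]
    - [0.013, 0, 0, 0, 0, 0, 0]

```text
time_s: 10.65
tcp_pos: [0.696, -0.1555, 0.0505]
tool_rot: [3.142, 0.001, 2.912]
wrist_force: [-1.5, -0.4, -0.4]
finger_gap: 0.154
gripper_force: 0.0
```

Emit:
arm_command:
  increments:
    - [0.013, 0.001, 0.0053, 0, 0, 0, 10]
    - [0.013, 0.001, 0.0107, 0, 0, 0, 20]
    - [0.013, 0, 0.016, 0, 0, 0, 30]
    - [0.013, -0.0018, 0.0211, 0, 0, 0, 40]
    - [0.013, -0.0045, 0.0258, 0, 0, 0, 50]

```text
time_s: 11.28
tcp_pos: [0.6913, -0.1302, 0.0503]
tool_rot: [-3.141, -0.001, -2.493]
wrist_force: [-0.9, -0.7, 1.2]
finger_gap: 0.151
gripper_force: 0.6
```

Emit:
arm_command:
  increments:
    - [0.013, -0.0035, 0.0041, 0, 0, 0, 10]
    - [0.013, -0.0076, 0.0076, 0, 0, 0, 20]
    - [0.013, -0.0123, 0.0103, 0, 0, 0, 30]
    - [0.013, -0.0174, 0.0121, 0, 0, 0, 40]
    - [0.013, -0.0227, 0.0131, 0, 0, 0, 50]

```text
time_s: 11.9
tcp_pos: [0.6691, -0.117, 0.0505]
tool_rot: [-3.14, -0.001, -1.621]
wrist_force: [1.3, -0.4, -0.4]
finger_gap: 0.15
gripper_force: 0.6
```

Emit:
arm_command:
  increments:
    - [0.013, -0.002, 0, 0, 0, 0, 3]
    - [0.013, -0.004, 0, 0, 0, 0, 6]
    - [0.013, -0.006, 0, 0, 0, 0, 6]
    - [0.013, -0.007, 0, 0, 0, 0, 6]
    - [0.013, -0.007, 0, 0, 0, 0, 6]

```text
time_s: 12.52
tcp_pos: [0.6638, -0.1166, 0.0507]
tool_rot: [-3.137, -0.0, -1.522]
wrist_force: [6.3, 0.5, -3.9]
finger_gap: 0.15
gripper_force: 2.9
```

End stop felt (6 N). Centre the cage, open, rise clear and look.

Emit:
arm_command:
  increments:
    - [0.013, 0.002, 0, 0, 0, 0, 0]
    - [0.03, 0.002, 0, 0, 0, 0, 0]
    - [0.03, 0.002, 0, 0.0, 0, 0, 0]
    - [0.03, 0.002, 0, 0.03, 0, 0, 0]
    - [0.03, 0.002, 0, 0.07, 0, 0, 0]

```text
time_s: 13.15
tcp_pos: [0.6617, -0.1162, 0.1192]
tool_rot: [3.137, 0.001, -1.522]
wrist_force: [0.3, -0.2, -0.3]
finger_gap: 0.353
gripper_force: 0.0
```

Emit:
arm_command:
  increments:
    - [0.03, -0.04, 0, 0.03, 0, 0, 0]
    - [0.03, -0.08, 0, 0.06, 0, 0, 0]
    - [0.03, -0.12, 0, 0.08, 0, 0, 0]
    - [0.03, -0.16, 0, 0.08, 0, 0, 0]
    - [0.03, -0.16, 0, 0.08, 0, 0, 0]

```text
time_s: 13.78
tcp_pos: [0.5, -0.1159, 0.2001]
tool_rot: [3.139, 0.001, -1.523]
wrist_force: [-0.3, -0.6, -0.5]
finger_gap: 0.35
gripper_force: 0.0
```

```bash
python3 -c "
from h import *
a,c=snap('scene','scene5');b,_=snap('side','side5')
f=lambda i,x,y,w,h,W:cv2.resize(i[y:y+h,x:x+w],(W,400),interpolation=cv2.INTER_CUBIC)
cv2.imwrite('pics/c5.png',np.hstack([f(a,205,270,100,100,400),f(b,180,120,320,320,400)]))
h=cv2.cvtColor(a,cv2.COLOR_BGR2HSV)[310:345,205:300];m=((h[...,0]<8)|(h[...,0]>172))&(h[...,1]>150)&(h[...,2]>60)
v,u=np.nonzero(m);print(len(u),px2w(c,u.mean()+205,v.mean()+310,.054),state()['wrist_force'])"
```

```text
30 [ 0.6653986  -0.11689195  0.054     ] [ 0.26793108  0.8281652  -0.42773519]
```

View pics/c5.png

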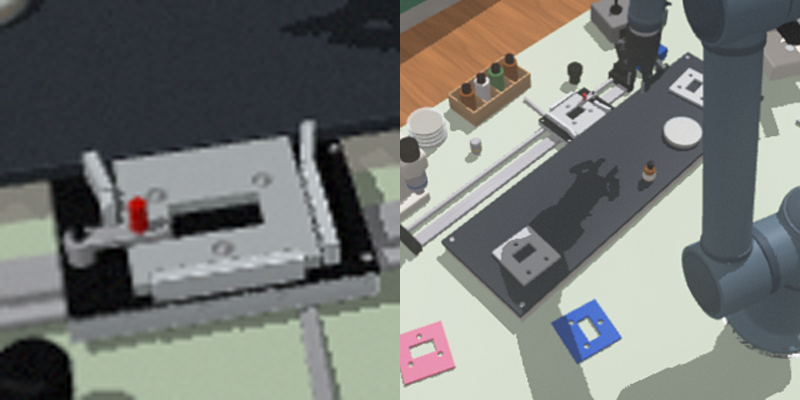

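The flange lies flat with studs in all three holes. The clip arm runs over its edge, and the red peg at crop (138,215) measures (0.665, -0.117), which matches the end stop. The other flanges, dish and bottle stand where they were, and the gripper is clear.

```bash
python3 -c "
from cell import hand_in
print(hand_in())"
```

```text
the job is handed in; nothing more can be done
None
```

The job is handed in: flange Q sits flat over the three studs and the clip is swung in to its end stop, with nothing else touched; it took about 14 s of the 58 s allowed, and the hand-in returned no verdict.

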